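# Tip the slide mailer out of its nest and lay it in the free half of the tray

### The arm

A 7-joint arm with a two-finger parallel gripper is mounted at the origin on a cart in front of the work surface, level with it; the furniture and walls round the work are solid. World frame = base frame: x ahead of the robot, y to its left, z up, the work surface at z = 0. Lengths are in mm, angles in rad, forces in N, time in s.
With the tool pointing down it reaches from about 375 to 925 mm from the base axis. Payload 3.1 kg.
Tool frame: the origin (TCP) lies at the very end of the fingers, on their centre line; the grasp point (between the pads) lies 19 mm behind it; z points along the fingers, y is the line along which they close (so a half turn about z gives the same grasp; the last joint's range is limited). The gripper opens to 85 mm and grips with 20 to 120 N. Pads are 22 mm wide; open, the fingers measure 114 mm over their backs; the gripper's body (76 mm by 85 mm) begins 54 mm behind the grasp point. The pads swing forward as they close: fully open they stand 13 mm farther back than shut.
Start: joints at [1.101, 0.383, 0.044, 1.598, -0.018, 1.161, -0.05], TCP at [236.16, -605.584, 231.269] pointing down, gripper open.
Joint ranges: [-2.61, 2.61], [-0.41, 2.15], [-1.48, 1.57], [0, 2.5], [-1.57, 4.71], [0.05, 1.97], [-2.85, 2.85]. Speed limits (rad/s): [2.79, 2.79, 3.14, 3.14, 3.14, 3.14, 3.14].

### API

Orientations are given as [roll, pitch, yaw] about the fixed x, y, z axes, in that order (R = Rz(yaw) Ry(pitch) Rx(roll)).
In Python, from plant import get_state, capture, camera_info, sign_off gives the robot as it stands.
- The arm moves only by the tool servo_tool, never from a script. Its argument "targets" is a list that holds one entry, the list of rows, each a list of 4 numbers: the shift along the tool's x, y, z in mm, then the turn about the tool's z in rad. In form: [[[tx, ty, tz, yaw], ...]]. A call has 1 to 10 rows; each row is the pose to reach, as a shift and turn from the pose commanded when the call began, along the tool's axes at that moment; what a row does not reach only later rows make up. A row lasts 1/10 s, in which the tool goes at most 50 mm and 8.59 degrees, less where a joint would pass 70% of its speed; a pose out of reach is approached as far as the arm can. A call with a gripper value outside its range is refused whole. "hand" is the closure, from -1 (fully open) to 1 (shut), set as the call begins (left out, the last holds). The fingers move at their own pace and stop on an object; "squeeze" is the grip in N (left out, the last holds). Time passes only in rows, so rows that repeat a pose let the fingers close. It gives the time, the measured TCP pose, the force, the opening and the grip force at its end, in the units of the state.
- get_state(): the state, without advancing time (a new reading comes with each control period).
- capture(name): name is "side" or "top" or "wrist"; returns the picture (384x512x3 uint8, red, green, blue); there is no depth.
- camera_info(name): a dict with "intrinsics" (3x3 intrinsics, pixels), "dist" ([k1, k2, p1, p2, k3] as OpenCV has them; the pictures are not rectified), "origin" and "rotation" of the camera in the world; the wrist camera has in their place "T_tool_cam" (4x4, takes a point from camera to tool coordinates, whose origin is the TCP and whose axes are the flange's). Camera axes: x right, y down, z forward; pixel columns grow to the right and rows downward; lengths in mm; the calibration is good to about 2 mm. A picture is of the moment at which its call begins: read the wrist's pose just before it. camera_info takes no time and is no camera call.
- sign_off(): hands the job in; it is judged then, once.
The state is a dict: "time_s": time; "joint_pos": joint angles; "qd": joint speeds; "joint_efforts": joint torques, N m; "ee_pos": TCP position; "tool_rot": TCP orientation; "force": force on the tool from outside, world axes, zero at the start; "wrist_torque": the same for the moment, N m; "opening": opening from 0.0 (shut) to 1.0 (fully open); "finger_force": force on a finger pad.
Only numpy, scipy, OpenCV 4.12 (cv2) and the standard library are available. Lean on these libraries where they do the work, as an engineer would, in place of code of your own. Each camera call takes 0.05 s, during which the arm holds its last target. There are 200 camera calls.

### The job

One nest of the tilting stand holds the long slide mailer, with no room for fingers round it: press down its end at the open end of that nest so that the other end tips up, and let go. Then take the mailer by the raised end and lay it down flat, right side up, in the half of the shallow tray that the tape roll leaves free; do not drop it. Leave the tape roll and the small box of cover glasses in place.

Things in the scene. Friction and masses are not known exactly. Their poses are not given: they have to be found in the camera images.
- stand: grey two-nest tilting stand, fixed to the desk, 100 (x) x 114 (y) x 43 mm high; origin at the centre of its underside. Two nests lie side by side along its x axis, slots 43 mm wide between walls 43 mm high. Each nest is open at one end and closed by a wall at the other. Its floor is a bright aluminium cradle, upper face 22 mm high when level, with a 6 mm lip at the open end.
- nest_a (a point): middle of the nest at the stand's +y side, on the cradle's upper face (x 0, y +28, z 22 mm in the stand's frame, same axes). This nest is open at its -x end and closed at its +x end
- nest_b (a point): middle of the nest at the stand's -y side, on the cradle's upper face (x 0, y -28, z 22 mm in the stand's frame, same axes). This nest is open at its +x end and closed at its -x end
- cradle_a (a joint): tilt of nest a's cradle hung by thin side cheeks on stiff hinge pins 32 mm high, 10 mm from the middle toward the open end. 0 = level (start); it grows to 0.42 rad as the open end goes down and the closed end up. A few N near the open end tip it; it stays where it is left. Pressing at the closed end does nothing
- cradle_b (a joint): the same for nest b's cradle
- mailer_mid (a point): centre (half-way up) of the loose slide mailer, a pale grey closed plastic box 84 (x) x 35 (y) x 20 mm (z up), about 30 g. It lies level in the middle of one of the nests, its length along the stand's x, its upper face 1 mm below the walls, 2 to 4 mm clear at each side. Tipped fully, its end at the nest's closed end shows about 10 mm of its sides above the walls
- mailer: the same slide mailer; origin at the centre of its underside, axes as above
- coverslips_mid (a point): centre of the small square box of cover glasses, 35 x 35 x 20 mm, that lies loose in the middle of the other nest
- tray: shallow pale grey plastic tray, fixed to the desk; origin at the centre of its underside, long axis y. The inside of the floor is 94 (x) x 200 (y) mm, its upper face 2 mm above the desk; walls 2 to 3 mm thick and 21 mm high, overall 108 x 219 mm with the rim
- tape_mid (a point): centre of the tape roll, 68 mm across and 19 mm high, that lies flat and loose in the tray, at about 50 mm to one side or the other of the tray's middle along its y axis; the half of the tray on the other side is free
Mind the look-alikes: they are no part of the job. Leave any red look-alike of the part that bears tape_mid alone. Of the things that look like the tray, take the one that is farthest to the robot's left at the start.

How it is judged (in metres and radians):
On the way:
1. the mailer rests tipped up in its nest (by more than 15 degrees), let go (angle between mailer_mid's own z axis and vertical between 0.26 and 0.6 rad and z of mailer_mid in the frame of stand below 0.055 m and x of mailer_mid in the frame of stand between -0.025 and 0.025 m and y of mailer_mid in the frame of stand between -0.04 and 0.04 m and contact force between the fingers and mailer below 0.05 N), for 0.2 s.
At the end, for the whole second after the job is handed in: The mailer lies at rest flat on the floor of the tray (within 6 degrees, its centre at most 16 mm above the desk), right side up, inside the tray's walls in the half without the tape roll; the tape roll and the box of cover glasses are where they were (angle between mailer_mid's own z axis and vertical below 0.1 rad and z of mailer_mid in the frame of tray below 0.016 m and x of mailer_mid in the frame of tray between -0.034 and 0.034 m and y of mailer_mid in the frame of tray between -0.085 and 0.085 m and horizontal distance between mailer_mid and tape_mid above 0.05 m and linear speed of mailer below 0.02 m/s); the robot touches nothing.
It fails at once if the tape roll is displaced by more than 20 mm (distance of tape_mid from where it was at the start of the episode above 0.02 m).
It fails at once if the box of cover glasses is displaced by more than 20 mm (distance of coverslips_mid from where it was at the start of the episode above 0.02 m).
It fails at once if the mailer is dropped from more than about 30 mm or thrown (linear speed of mailer above 0.75 m/s and contact force between the fingers and mailer below 0.05 N).
It also fails if it takes over 51 s, if anything falls off the work surface, if the arm or the gripper's body presses on something with over 40 N, if the wrist force passes 120 N, or if a joint passes its speed limit or range.

## Working session

There is one attempt and no reset: what is moved stays moved. The work goes in short steps, Python scripts to look and compute and a tool call to move; the robot and the scene stay as the last step left them, time stands still between calls to the robot, and variables do not carry over. Pictures are saved under pics/ and viewed, at most 12 in all, crops included, and the job is handed in when it is done.

Besides the shell and the picture viewer there is one more tool, called in YAML: its name, and indented under it one key for each argument. servo_tool: Moves the arm, as the interface text tells. Its arguments: {"type":"object","properties":{"targets":{"type":"array","items":{"type":"array","items":{"type":"array","items":{"type":"number"}}}},"hand":{"type":"number"},"squeeze":{"type":"number"}},"required":["targets"]}

```bash
mkdir -p pics && ls && python3 - <<'E'
from plant import *
import cv2,numpy as np
s=get_state();print(s)
for n in("top","side"):
    im=capture(n);cv2.imwrite(f"pics/{n}0.png",im[...,::-1]);c=camera_info(n);print(n,c)
print(camera_info("wrist"))
E
```

```text
pics
{'time_s': 0.0, 'joint_pos': array([ 1.10117285,  0.38382985,  0.04383179,  1.59959044, -0.01791938,
        1.16121777, -0.04985766]), 'qd': array([-0.00124769, -0.00077778,  0.00091921, -0.00025976,  0.00118387,
       -0.00044777, -0.00010275]), 'joint_efforts': array([-4.79538721e-04, -4.33469796e+01,  1.02408350e+00, -2.49518663e+01,
        1.04466375e-02,  1.12079841e-02, -1.98668868e-07]), 'ee_pos': array([ 235.80762197, -604.69202902,  229.88284497]), 'tool_rot': array([-3.13894254e+00,  1.23480381e-04,  3.71939743e-01]), 'force': array([-0.26090131, -0.28199915, -0.04655093]), 'wrist_torque': array([-0.02948423,  0.00686271, -0.06025914]), 'finger_force': 0.0, 'opening': 1.0011580664469664}
top {'intrinsics': array([[417.82247419,   0.        , 260.37936433],
       [  0.        , 417.82247419, 191.31362325],
       [  0.        ,   0.        ,   1.        ]]), 'dist': array([-0.03212273,  0.        ,  0.        ,  0.        ,  0.        ]), 'origin': array([ 475.62220589,    1.55661598, 1206.02268721]), 'rotation': array([-3.09227512,  0.01854765, -1.59432516])}
side 
[... 283 characters left out ...]
 -904.97024146,  759.81712357]), 'rotation': array([-2.23453175,  0.00547806, -0.19975455])}
{'intrinsics': array([[321.66184647,   0.        , 253.92028708],
       [  0.        , 321.66184647, 186.03789522],
       [  0.        ,   0.        ,   1.        ]]), 'dist': array([-0.08450901,  0.        ,  0.        ,  0.        ,  0.        ]), 'T_tool_cam': array([[ 1.06718822e-04, -9.60011947e-01, -2.79959017e-01,
         7.09708955e+01],
       [ 9.99999989e-01,  7.46966501e-05,  1.25050963e-04,
         6.74174508e-01],
       [-9.91384174e-05, -2.79959027e-01,  9.60011944e-01,
        -1.43258630e+02],
       [ 0.00000000e+00,  0.00000000e+00,  0.00000000e+00,
         1.00000000e+00]])}
```

```bash
python3 - <<'E'
import cv2,numpy as np
a=cv2.imread("pics/top0.png");b=cv2.imread("pics/side0.png")
cv2.imwrite("pics/top0b.png",cv2.resize(a,(800,600),interpolation=cv2.INTER_CUBIC))
cv2.imwrite("pics/side0b.png",cv2.resize(b,(800,600),interpolation=cv2.INTER_CUBIC))
E
```

```text
(no output)
```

View pics/top0b.png

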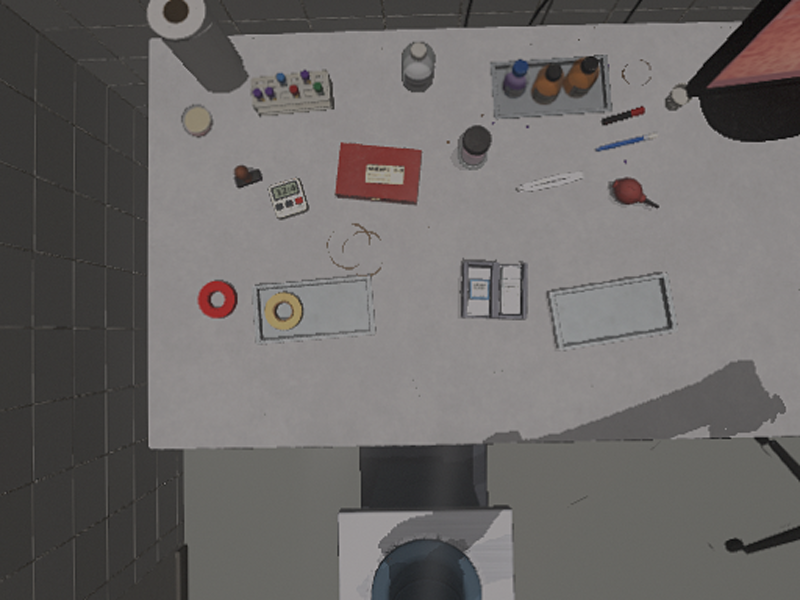

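View pics/side0b.png

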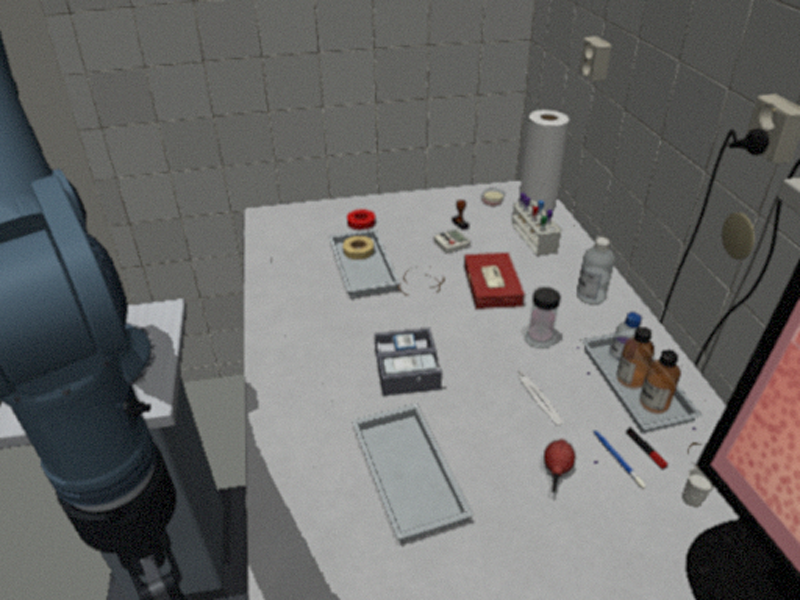

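The top view shows three tray-like things, in view pixels: left (315,310) with the yellow tape roll at (284,311), right (612,310) empty, and rear (551,86) with bottles. The left one is farthest to the robot's left and holds the non-red tape, so it fits. The red roll at (217,299) is a look-alike. The stand is at (494,290), with the long mailer in its right (-y) nest and the cover-glass box (479,290) in its left nest.

```bash
cat > h.py <<'E'
import numpy as np,cv2
from scipy.spatial.transform import Rotation as R
from plant import *
def cam(n,s=None):
    c=camera_info(n)
    if n=="wrist":
        s=s or get_state();T=np.array(c["T_tool_cam"]);Rt=R.from_euler("xyz",s["tool_rot"]).as_matrix()
        return c,Rt@T[:3,:3],s["ee_pos"]+Rt@T[:3,3]
    return c,R.from_euler("xyz",c["rotation"]).as_matrix(),np.array(c["origin"])
def rays(n,px,s=None):
    c,Rm,o=cam(n,s);p=cv2.undistortPoints(np.array(px,float).reshape(-1,1,2),c["intrinsics"],c["dist"])[:,0]
    d=np.c_[p,np.ones(len(p))]@Rm.T
    return o,d/np.linalg.norm(d,axis=1)[:,None]
def onz(n,px,z,s=None):
    o,d=rays(n,px,s);return o+d*((z-o[2])/d[:,2])[:,None]
def meet(o1,d1,o2,d2):
    A=np.stack([d1,-d2],1);t=np.linalg.lstsq(A,o2-o1,rcond=None)[0]
    p,q=o1+t[0]*d1,o2+t[1]*d2;return (p+q)/2,np.linalg.norm(p-q)
def proj(n,P,s=None):
    c,Rm,o=cam(n,s);return cv2.projectPoints((np.array(P,float).reshape(-1,3)-o)@Rm,np.zeros(3),np.zeros(3),c["intrinsics"],c["dist"])[0][:,0]
E
python3 - <<'E'
from h import *
a=cv2.imread("pics/top0.png")
k=512/800
w=lambda x,y:[x*k,y*k]
print("stand corners z43",onz("top",[w(462,261),w(527,263),w(526,319),w(461,317)],43).round())
print("mailer",onz("top",[w(511,290)],42).round(),"cov",onz("top",[w(479,290)],42).round())
hsv=cv2.cvtColor(a,cv2.COLOR_BGR2HSV)
m=cv2.inRange(hsv,(15,60,80),(35,255,255));n,l,st,ce=cv2.connectedComponentsWithStats(m)
i=1+st[1:,4].argmax();print("tape",ce[i],st[i],onz("top",[ce[i]],21).round())
print("tray rim",onz("top",[w(255,281),w(371,276),w(376,336),w(256,343)],21).round())
c1=cv2.resize(a[155:215,285:347],None,fx=6,fy=6,interpolation=cv2.INTER_CUBIC)
c2=cv2.resize(a[165:225,120:250],None,fx=3,fy=3,interpolation=cv2.INTER_CUBIC)
o=np.zeros((360,c1.shape[1]+c2.shape[1],3),np.uint8);o[:,:c1.shape[1]]=c1;o[:180,c1.shape[1]:]=c2
cv2.imwrite("pics/c1.png",o)
E
```

```text
stand corners z43 [[ 599.  -78.   43.]
 [ 592. -194.   43.]
 [ 493. -189.   43.]
 [ 499.  -74.   43.]]
mailer [[ 545. -164.   42.]] cov [[ 546. -107.   42.]]
tape [180.98809524 198.68154762] [169 187  24  24 336] [[519. 249.  21.]]
tray rim [[574. 299.  21.]
 [578.  87.  21.]
 [469.  80.  21.]
 [461. 299.  21.]]
```

View pics/c1.png

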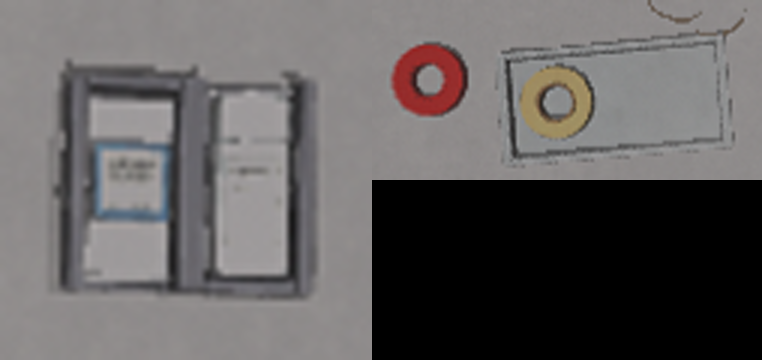

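The crop confirms both: the mailer lies in the right nest, which is open at the top of the image (+x) and closed at the bottom (-x). The yellow tape sits at the left end of the leftmost tray, so the tray's right half is free. I'm moving above the stand for a wrist view.

servo_tool:
  targets:
    - [[474,-309,0,0.42],[474,-309,0,0.42],[474,-309,0,0.42],[474,-309,0,0.42],[474,-309,0,0.42],[474,-309,0,0.42],[474,-309,0,0.42],[474,-309,0,0.42],[474,-309,0,0.42],[474,-309,0,0.42]]
  hand: 1

```text
time_s: 1.1
ee_pos: [526.8, -198.3, 230.9]
tool_rot: [3.142, 0.001, -0.048]
force: [0.7, -1.3, -0.5]
opening: -0.002
finger_force: 0.0
```

servo_tool:
  targets:
    - [[0,0,0,0],[0,0,0,0]]

```text
time_s: 1.3
ee_pos: [526.9, -197.8, 230.7]
tool_rot: [-3.141, 0.001, -0.043]
force: [-0.1, -0.6, 0.1]
opening: -0.002
finger_force: 0.0
```

```bash
python3 - <<'E'
from h import *
s=get_state();im=capture("wrist");cv2.imwrite("pics/w1.png",im[...,::-1]);np.save("w1.npy",np.r_[s["ee_pos"],s["tool_rot"]]);print(s["ee_pos"],s["tool_rot"])
E
```

```text
[ 526.91690359 -197.84815812  230.70468556] [-3.14105591e+00  1.07513973e-03 -4.31526568e-02]
```

servo_tool:
  targets:
    - [[40,-50,0,0],[40,-50,0,0],[40,-50,0,0],[40,-50,0,0]]

```text
time_s: 1.75
ee_pos: [567.6, -154.2, 230.9]
tool_rot: [3.14, 0.002, -0.05]
force: [0.4, -0.2, -0.6]
opening: -0.001
finger_force: 0.0
```

```bash
python3 - <<'E'
from h import *
s=get_state();im=capture("wrist");cv2.imwrite("pics/w2.png",im[...,::-1]);np.save("w2.npy",np.r_[s["ee_pos"],s["tool_rot"]]);print(s["ee_pos"],s["tool_rot"])
a=cv2.imread("pics/w1.png");b=cv2.imread("pics/w2.png")
o=np.zeros((600,800,3),np.uint8)
p=proj("wrist",[[545,-135,43]],dict(ee_pos=np.load("w1.npy")[:3],tool_rot=np.load("w1.npy")[3:]))[0];q=proj("wrist",[[545,-135,43]],s)[0];print(p,q)
for i,(m,c) in enumerate(((a,p),(b,q))):
    x=int(np.clip(c[0]-85,0,312));y=int(np.clip(c[1]-100,0,184));print(x,y)
    k=cv2.resize(m[y:y+200,x:x+200],(400,400),interpolation=cv2.INTER_CUBIC);o[:400,400*i:400*i+400]=k
cv2.imwrite("pics/w12.png",o[:400])
E
```

```text
[ 567.57193907 -154.22128647  230.85705285] [ 3.14034076e+00  1.60942657e-03 -5.01893556e-02]
[192.24518818 148.39801122] [236.15385576 184.1702303 ]
107 48
151 84
```

View pics/w12.png

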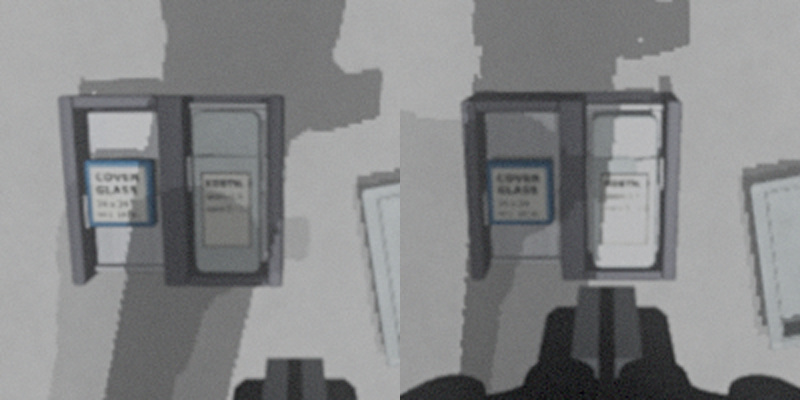

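```bash
python3 - <<'E'
from h import *
S=[dict(ee_pos=v[:3],tool_rot=v[3:]) for v in (np.load("w1.npy"),np.load("w2.npy"))]
O=[(107,48),(151,84)]
f=lambda i,u,v:[(u-.5)/2+O[i][0],(v-.5)/2+O[i][1]]
P={"standTL":((60,97),(62,100)),"TR":((284,97),(281,100)),"BR":((282,284),(275,277)),
"mTL":((194,110),(195,113)),"mTR":((259,110),(257,113)),"mBL":((195,271),(195,266)),"mBR":((263,271),(256,266)),"labTL":((202,174),(201,174)),"labBR":((251,247),(248,243)),"covTL":((87,160),(88,160)),"covBR":((156,225),(153,222))}
for k,(a,b) in P.items():
    o1,d1=rays("wrist",[f(0,*a)],S[0]);o2,d2=rays("wrist",[f(1,*b)],S[1])
    print(k,*[np.round(x,1) for x in meet(o1,d1[0],o2,d2[0])],onz("wrist",[f(0,*a)],42,S[0])[0,:2].round(1),onz("wrist",[f(1,*b)],42,S[1])[0,:2].round(1))
E
```

```text
standTL [600.9 -80.7  35.4] 0.1 [600.8 -83. ] [601.6 -82.3]
TR [ 594.8 -196.    33.7] 0.1 [ 594.9 -196.2] [ 595.8 -195.1]
BR [ 496.1 -190.4   38.2] 0.1 [ 497.3 -190.5] [ 497.7 -190. ]
mTL [ 590.7 -150.3   38.9] 0.3 [ 590.6 -150.7] [ 591.2 -150.5]
mTR [ 588.9 -183.    36.2] 0.1 [ 589.1 -183.4] [ 589.7 -182.5]
mBL [ 508.9 -145.8   49. ] 1.1 [ 506.6 -144.2] [ 506.6 -145.8]
mBR [ 503.5 -180.1   37.8] 0.9 [ 505.  -180.7] [ 504.9 -179.6]
labTL [ 558.  -151.8   39.3] 0.1 [ 558.3 -152.2] [ 558.7 -151.9]
labBR [ 519.1 -175.4   43.7] 0.4 [ 518.5 -175.1] [ 518.6 -175.6]
covTL [568.1 -91.4  36.4] 0.3 [568.4 -93.1] [569.4 -92.6]
covBR [ 531.  -123.8   34.5] 0.3 [ 532.6 -125.7] [ 533.3 -124.5]
```

The two views put the mailer's top about 40 mm up, centred near (548,-165), with yaw about -0.06. I'm moving over its open (+x) end.

servo_tool:
  targets:
    - [[21,12,40,0.008],[21,12,80,0.008],[21,12,120,0.008],[21,12,150,0.008],[21,12,170,0.008],[21,12,178,0.008],[21,12,178,0.008],[21,12,178,0.008]]

```text
time_s: 2.6
ee_pos: [589.8, -166.5, 54.5]
tool_rot: [3.141, -0.002, -0.058]
force: [-0.2, 0.6, 0.4]
opening: 0.001
finger_force: 0.0
```

servo_tool:
  targets:
    - [[-1,0,3,0],[-1,0,6,0],[-1,0,8,0],[-1,0,10,0],[-1,0,12,0],[-1,0,13,0],[-1,0,14,0],[-1,0,14,0]]

```text
time_s: 3.4
ee_pos: [588.9, -165.0, 39.6]
tool_rot: [3.142, -0.001, -0.056]
force: [1.3, -0.2, 2.5]
opening: -0.0
finger_force: 0.8
```

servo_tool:
  targets:
    - [[0,0,1,0],[0,0,2,0],[0,0,3,0],[0,0,4,0],[0,0,4,0],[0,0,4,0]]

```text
time_s: 4.0
ee_pos: [588.3, -165.1, 35.3]
tool_rot: [-3.142, -0.0, -0.056]
force: [2.1, -0.8, 1.5]
opening: -0.001
finger_force: 1.1
```

servo_tool:
  targets:
    - [[0,0,1,0],[0,0,2,0],[0,0,3,0],[0,0,4,0],[0,0,4,0],[0,0,4,0]]

```text
time_s: 4.6
ee_pos: [588.8, -165.2, 32.8]
tool_rot: [3.141, -0.001, -0.056]
force: [-0.2, 1.0, 8.5]
opening: 0.004
finger_force: 3.9
```

servo_tool:
  targets:
    - [[0,0,1,0],[0,0,2,0],[0,0,2,0],[0,0,2,0]]

```text
time_s: 5.0
ee_pos: [591.2, -165.3, 32.4]
tool_rot: [3.141, -0.006, -0.056]
force: [1.4, -0.1, 11.6]
opening: 0.002
finger_force: 5.3
```

servo_tool:
  targets:
    - [[0,0,-3,0],[0,0,-10,0],[0,0,-30,0],[-20,0,-70,0],[-60,5,-110,0],[-75,5,-150,0],[-75,5,-170,0],[-75,5,-170,0],[-75,5,-170,0]]
  hand: 0.0
  squeeze: 25

```text
time_s: 5.9
ee_pos: [511.7, -165.7, 198.5]
tool_rot: [-3.141, 0.002, -0.056]
force: [-0.4, -0.4, -0.3]
opening: 0.502
finger_force: 0.0
```

```bash
python3 - <<'E'
from h import *
s=get_state();im=capture("wrist");sd=capture("side")
np.save("w3.npy",np.r_[s["ee_pos"],s["tool_rot"]]);print(s["ee_pos"],s["tool_rot"])
cv2.imwrite("pics/w3.png",im[...,::-1]);cv2.imwrite("pics/s3.png",sd[...,::-1])
q=proj("wrist",[[545,-135,43]],s)[0];x=int(np.clip(q[0]-100,0,312));y=int(np.clip(q[1]-90,0,184));print(x,y)
p=proj("side",[[545,-135,43]])[0];u,v=int(p[0]-50),int(p[1]-50);print(u,v)
o=np.hstack([cv2.resize(im[y:y+200,x:x+200],(400,400),interpolation=2),cv2.resize(sd[v:v+100,u:u+100],(400,400),interpolation=2)])
cv2.imwrite("pics/v3.png",o[...,::-1])
E
```

```text
[ 511.65112829 -165.72883504  198.53809205] [-3.14128482e+00  2.35938078e-03 -5.64561453e-02]
118 46
209 174
```

View pics/v3.png

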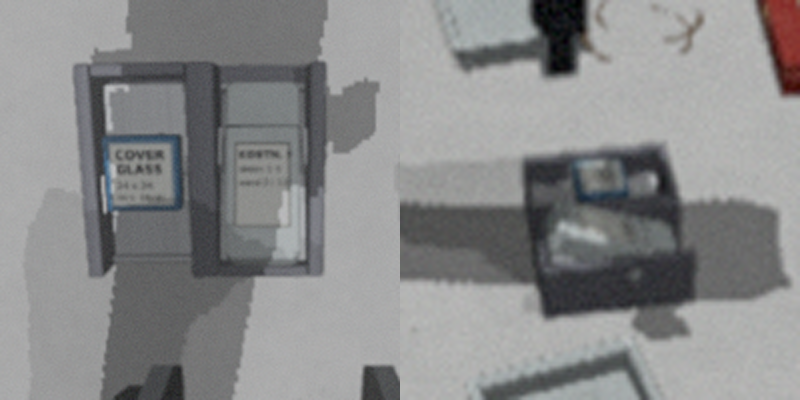

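```bash
python3 - <<'E'
from h import *
v=np.load("w3.npy");s=dict(ee_pos=v[:3],tool_rot=v[3:])
ex=np.array([.998,-.058,0]);ey=np.array([.058,.998,0]);ez=np.array([0,0,1.])
mid=np.array([548,-164.7,0])
def pt(x,y,z,th):
    X,Z=x-10,z-32;c,sn=np.cos(th),np.sin(th)
    return mid+ex*(10+X*c+Z*sn)+ey*y+ez*(32-X*sn+Z*c)
for th in(0,.2,.3,.42):
    P=[pt(10.4,13,42,th),pt(-28,-12,42,th),pt(-42,17,42,th),pt(-42,-17,42,th),pt(42,17,42,th),pt(42,-17,42,th)]
    print(th,((proj("wrist",P,s)-[118,46])*2).round().tolist(),((proj("side",P)-[209,174])*4+[400,0]).round().tolist())
E
```

```text
0 [[235.0, 148.0], [289.0, 230.0], [229.0, 259.0], [299.0, 259.0], [226.0, 77.0], [302.0, 77.0]] [[627.0, 217.0], [574.0, 249.0], [547.0, 221.0], [554.0, 257.0], [674.0, 208.0], [683.0, 243.0]]
0.2 [[235.0, 144.0], [290.0, 228.0], [227.0, 258.0], [300.0, 258.0], [227.0, 74.0], [301.0, 74.0]] [[630.0, 217.0], [579.0, 241.0], [552.0, 209.0], [558.0, 245.0], [676.0, 215.0], [685.0, 251.0]]
0.3 [[235.0, 142.0], [290.0, 225.0], [226.0, 255.0], [301.0, 256.0], [227.0, 74.0], [301.0, 74.0]] [[632.0, 217.0], [581.0, 236.0], [555.0, 203.0], [561.0, 239.0], [676.0, 219.0], [685.0, 254.0]]
0.42 [[235.0, 139.0], [290.0, 221.0], [225.0, 251.0], [301.0, 251.0], [228.0, 75.0], [300.0, 75.0]] [[634.0, 217.0], [586.0, 232.0], [560.0, 196.0], [567.0, 232.0], [675.0, 223.0], [685.0, 259.0]]
```

```bash
python3 - <<'E'
from h import *
a=cv2.imread("pics/w3.png")[70:190,220:290];b=cv2.imread("pics/s3.png")[205:260,235:290]
al=lambda m:cv2.convertScaleAbs(m,alpha=1.5)
o=np.hstack([cv2.resize(al(a),(350,600),interpolation=2),cv2.resize(al(b),(450,450),interpolation=2).__class__((600,450,3),np.uint8) if 0 else cv2.copyMakeBorder(cv2.resize(al(b),(450,450),interpolation=2),0,150,0,0,0)])
cv2.imwrite("pics/v4.png",o)
E
```

```text
(no output)
```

View pics/v4.png

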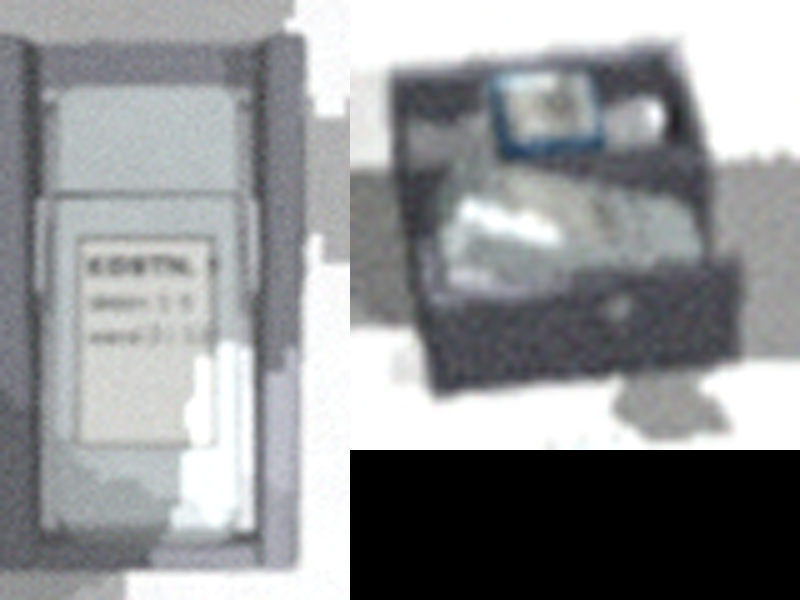

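The side view shows the mailer's left (-x, closed) end clearly raised, with its side face visible at about (470,230). The wrist crop shows the raised end at the bottom, at about (145,535). The press ended on the stop, at 11.6 N with almost no travel. I'm going to a pre-grasp pose over the raised end.

servo_tool:
  targets:
    - [[4,-3,30,0],[4,-3,60,0],[4,-3,85,0],[4,-3,105,0],[4,-3,115,0],[4,-3,115,0]]
  hand: -0.2

```text
time_s: 6.6
ee_pos: [514.6, -162.2, 81.2]
tool_rot: [-3.14, 0.007, -0.056]
force: [-0.6, 0.3, 0.8]
opening: 0.603
finger_force: 0.0
```

```bash
python3 - <<'E'
from h import *
v=np.load("w3.npy");s3=dict(ee_pos=v[:3],tool_rot=v[3:])
p=onz("wrist",[[228.5,170],[268,170]],58,s3);print("edges",p.round(1))
s=get_state();im=capture("wrist");print(s["ee_pos"],s["opening"])
print("predicted end top (0.42)",proj("wrist",[[514.6,-146,62],[514.6,-180,62],[518,-163,44]],s).round())
cv2.imwrite("pics/w5.png",im[...,::-1]);cv2.imwrite("pics/v5.png",cv2.resize(cv2.convertScaleAbs(im[110:350,100:400],alpha=1.4),(750,600),interpolation=2)[...,::-1])
E
```

```text
edges [[ 516.2 -143.6   58. ]
 [ 514.2 -179.3   58. ]]
[ 514.61003002 -162.18209568   81.21092559] 0.6027610891484699
predicted end top (0.42) [[223. 229.]
 [285. 226.]
 [254. 210.]]
```

View pics/v5.png

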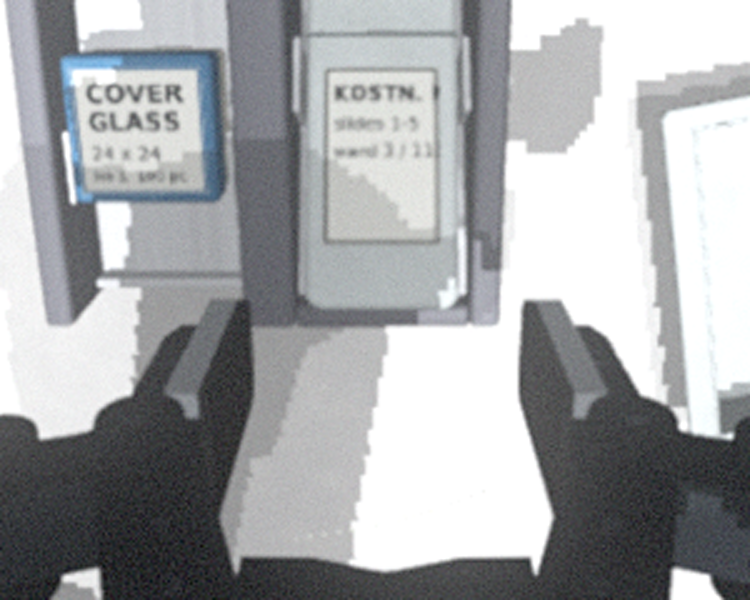

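The raised end spans image columns 300–465 at row 308 of the crop, centred between the fingers, and its size fits a full tilt. I'm lowering to just above the walls and closing.

servo_tool:
  targets:
    - [[3,0,10,0],[3,0,20,0],[3,0,28,0],[3,0,33,0],[3,0,36,0],[3,0,36,0],[3,0,36,0]]

```text
time_s: 7.35
ee_pos: [520.3, -163.3, 48.4]
tool_rot: [3.142, -0.0, -0.056]
force: [-0.7, -0.1, 0.1]
opening: 0.599
finger_force: 0.0
```

servo_tool:
  targets:
    - [[0,0,0,0],[0,0,0,0],[0,0,0,0],[0,0,0,0],[0,0,0,0],[0,0,0,0]]
  hand: 1
  squeeze: 30

```text
time_s: 7.95
ee_pos: [520.5, -163.4, 48.6]
tool_rot: [3.141, -0.001, -0.056]
force: [-0.3, 0.2, 1.6]
opening: 0.387
finger_force: 32.1
```

servo_tool:
  targets:
    - [[0,0,-5,0],[0,0,-12,0],[0,0,-25,0],[0,0,-45,0],[0,0,-70,0],[0,0,-95,0],[0,0,-115,0],[0,0,-125,0],[0,0,-125,0]]

```text
time_s: 8.85
ee_pos: [521.5, -163.6, 175.6]
tool_rot: [3.141, -0.004, -0.056]
force: [1.0, -0.3, -1.4]
opening: 0.385
finger_force: 31.8
```

```bash
python3 - <<'E'
from h import *
s=get_state();print(s["ee_pos"],s["opening"],s["finger_force"])
im=capture("wrist");t=capture("top");sd=capture("side")
for n,m in(("w6",im),("t6",t),("s6",sd)):cv2.imwrite(f"pics/{n}.png",m[...,::-1])
p=proj("side",[[540,-163,150]])[0].astype(int);b=sd[p[1]-50:p[1]+70,p[0]-60:p[0]+60]
g=t[160:230,155:250]
cv2.imwrite("pics/v6.png",np.hstack([cv2.resize(b,(360,360),interpolation=2),cv2.resize(g,(440,360),interpolation=2)])[...,::-1])
E
```

```text
[ 521.52004383 -163.6217304   175.61598801] 0.385195600936284 31.816053986549377
```

View pics/v6.png

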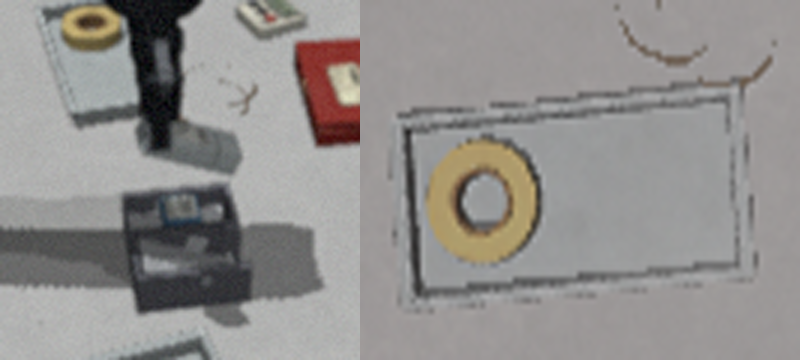

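The side crop shows the mailer held by its closed end at about (150,140), with its +x end hanging lower at (225,165). The top crop shows the tape at (483,200) and the tray's right half free.

```bash
python3 - <<'E'
from h import *
f=lambda X,Y:[155+(X-360)*95/440-.5,160+Y*70/360-.5]
r=onz("top",[f(393,118),f(740,82),f(757,272),f(403,310)],21);print(r.round())
i=onz("top",[f(415,130),f(733,98),f(740,265),f(418,295)],2);print(i.round())
t=onz("top",[f(483,200)],21)[0];print("tape",t.round())
c=r.mean(0);ey=(r[0]+r[3]-r[1]-r[2])[:2];ey/=np.linalg.norm(ey);ex=np.array([ey[1],-ey[0]])
yaw=np.arctan2(ex[1],ex[0]);print("c",c,"in c",i.mean(0),"yaw",yaw,"tape local",(t[:2]-c[:2])@ex,(t[:2]-c[:2])@ey)
print("mid target",c[:2]-ey*47,"grip",c[:2]-ey*(47+33))
E
```

```text
[[567. 304.  21.]
 [582.  89.  21.]
 [476.  81.  21.]
 [460. 299.  21.]]
[[561. 295.   2.]
 [574.  95.   2.]
 [480.  93.   2.]
 [468. 294.   2.]]
tape [520. 249.  21.]
c [521.21497634 193.22930943  21.        ] in c [521.02557473 194.22489286   2.        ] yaw 0.07047525999061076 tape local 2.658826552109444 55.48304962052373
mid target [524.52457231 146.34598005] grip [526.84833118 113.42789771]
```

servo_tool:
  targets:
    - [[0,-20,0,-0.12],[-2,-50,0,-0.26],[-4,-85,0,-0.4],[-5,-120,0,-0.54],[-6,-155,0,-0.68],[-8,-190,0,-0.82],[-9,-225,0,-0.96],[-11,-255,0,-1.1],[-11,-275,0,-1.24],[-11,-285,0,-1.38]]

```text
time_s: 10.0
ee_pos: [523.6, 125.0, 171.9]
tool_rot: [-3.139, -0.001, 1.334]
force: [0.7, -1.1, -0.6]
opening: 0.388
finger_force: 31.8
```

servo_tool:
  targets:
    - [[0,0,0,-0.12],[0,0,0,-0.24],[0,0,0,-0.32],[0,0,0,-0.32],[0,0,0,-0.32]]

```text
time_s: 10.5
ee_pos: [524.4, 121.6, 172.2]
tool_rot: [-3.139, -0.0, 1.642]
force: [-0.7, 0.0, -0.2]
opening: 0.389
finger_force: 31.8
```

servo_tool:
  targets:
    - [[0,2,25,0],[0,2,55,0],[0,2,80,0],[0,2,100,0],[0,2,112,0],[0,2,117,0],[0,2,117,0],[0,2,117,0]]
  squeeze: 20

```text
time_s: 11.3
ee_pos: [528.0, 122.4, 57.2]
tool_rot: [3.14, -0.0, 1.644]
force: [0.3, -0.5, 0.5]
opening: 0.384
finger_force: 31.8
```

```bash
python3 - <<'E'
from h import *
s=get_state();print(s["ee_pos"],s["finger_force"])
im=capture("wrist");sd=capture("side");t=capture("top")
for n,m in(("w7",im),("t7",t),("s7",sd)):cv2.imwrite(f"pics/{n}.png",m[...,::-1])
p=proj("side",[[525,160,40]])[0].astype(int);b=sd[p[1]-40:p[1]+40,p[0]-40:p[0]+40]
cv2.imwrite("pics/v7.png",np.hstack([cv2.resize(b,(375,375),interpolation=2),cv2.resize(im,(425,375),interpolation=3)])[...,::-1])
E
```

```text
[528.01834909 122.41406212  57.18260426] 31.79250419139862
```

View pics/v7.png

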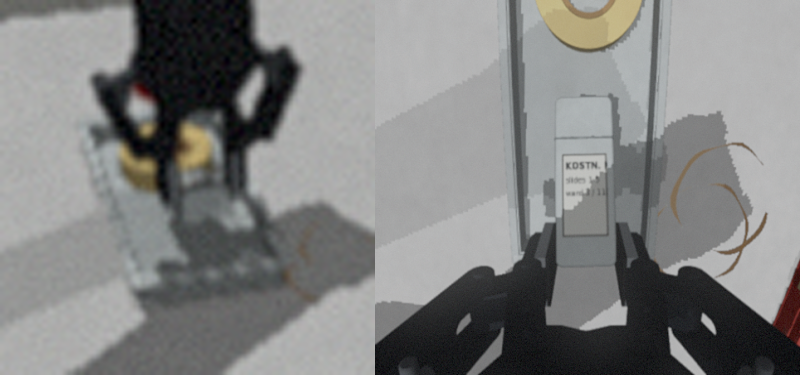

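The wrist view shows the mailer aligned with and centred between the tray walls, with its low end at (583,97) and the tape edge clear at row 50. I'm lowering until it touches.

servo_tool:
  targets:
    - [[0,0,4,0],[0,0,8,0],[0,0,12,0],[0,0,15,0],[0,0,18,0],[0,0,20,0],[0,0,20,0]]
  hand: 1
  squeeze: 20

```text
time_s: 12.15
ee_pos: [527.4, 121.3, 36.4]
tool_rot: [-3.142, 0.001, 1.643]
force: [-0.5, -2.6, 4.1]
opening: 0.384
finger_force: 32.3
```

servo_tool:
  targets:
    - [[0,0,2,0],[0,0,4,0],[0,0,6,0],[0,0,8,0],[0,0,10,0],[0,0,10,0]]

```text
time_s: 12.75
ee_pos: [528.5, 121.4, 26.8]
tool_rot: [3.139, 0.0, 1.643]
force: [0.7, -2.1, 3.8]
opening: 0.388
finger_force: 32.9
```

servo_tool:
  targets:
    - [[0,0,2,0],[0,0,4,0],[0,0,6,0],[0,0,7,0],[0,0,8,0],[0,0,8,0]]

```text
time_s: 13.35
ee_pos: [527.4, 122.2, 18.3]
tool_rot: [3.141, -0.0, 1.644]
force: [-0.1, -2.6, 5.5]
opening: 0.387
finger_force: 33.2
```

servo_tool:
  targets:
    - [[0,0,1,0],[0,0,2,0],[0,0,3,0],[0,0,4,0],[0,0,4,0]]

```text
time_s: 13.85
ee_pos: [527.0, 122.1, 14.1]
tool_rot: [-3.141, -0.0, 1.644]
force: [0.6, -2.7, 4.1]
opening: 0.389
finger_force: 33.3
```

servo_tool:
  targets:
    - [[0,0,1,0],[0,0,2,0],[0,0,3,0],[0,0,3,0],[0,0,3,0]]

```text
time_s: 14.35
ee_pos: [526.9, 122.1, 11.1]
tool_rot: [-3.141, -0.0, 1.644]
force: [0.2, -2.3, 3.2]
opening: 0.387
finger_force: 33.3
```

servo_tool:
  targets:
    - [[0,0,1,0],[0,0,2,0],[0,0,2,0],[0,0,2,0]]

```text
time_s: 14.75
ee_pos: [527.0, 122.1, 10.7]
tool_rot: [-3.141, 0.001, 1.644]
force: [-3.2, -3.5, 14.2]
opening: 0.39
finger_force: 34.5
```

```bash
python3 - <<'E'
from h import *
s=get_state();im=capture("wrist");cv2.imwrite("pics/w8.png",im[...,::-1])
print(s["ee_pos"],s["force"])
ex=np.array([-.07,.9975,0]);ey=np.array([-.9975,-.07,0]);g=np.array([526.5,122,0])
for z in ((22,22),(30,20)): # near (grip end), far z
    P=[g-12*ex+17*ey+[0,0,z[0]],g-12*ex-17*ey+[0,0,z[0]],g+72*ex+17*ey+[0,0,z[1]],g+72*ex-17*ey+[0,0,z[1]]];print(((proj("wrist",P,s)-[130,60])*3).round().tolist())
cv2.imwrite("pics/v8.png",cv2.resize(im[60:260,130:380],(750,600),interpolation=2)[...,::-1])
E
```

```text
[526.96603438 122.07534006  10.70425323] [-3.15209536 -3.49338001 14.22009391]
[[259.0, 648.0], [477.0, 648.0], [241.0, 87.0], [498.0, 88.0]]
[[253.0, 677.0], [482.0, 678.0], [243.0, 87.0], [496.0, 88.0]]
```

View pics/v8.png

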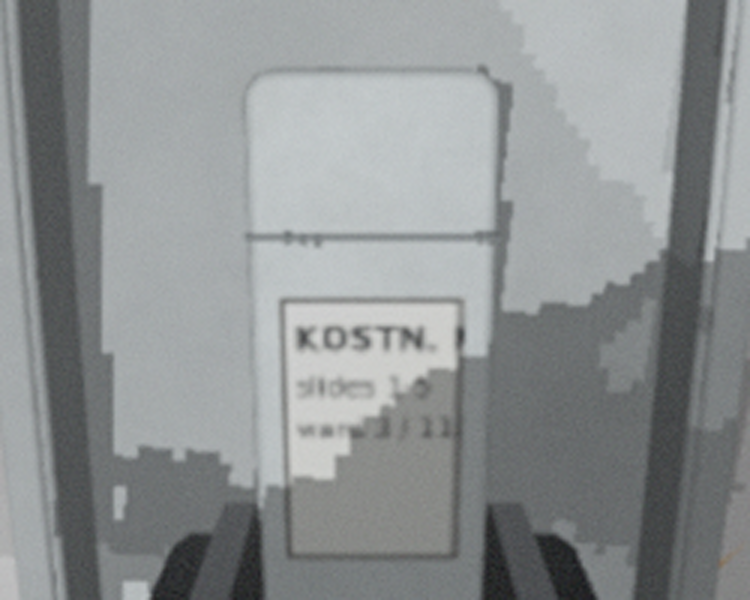

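The mailer lies right side up and flat, centred between the tray walls, with its far end at row 70. The force step to 14 N at z 10.7 shows it has seated. I'm releasing it.

servo_tool:
  targets:
    - [[0,0,-1,0],[0,0,-1,0]]

```text
time_s: 15.0
ee_pos: [527.1, 122.4, 10.7]
tool_rot: [3.142, 0.0, 1.644]
force: [-0.6, -1.5, 7.8]
opening: 0.383
finger_force: 33.8
```

servo_tool:
  targets:
    - [[0,0,0,0],[0,0,0,0],[0,0,0,0],[0,0,0,0],[0,0,-5,0],[0,0,-15,0],[0,0,-40,0],[0,0,-80,0],[0,0,-120,0]]
  hand: -0.15

```text
time_s: 15.9
ee_pos: [526.6, 122.1, 131.8]
tool_rot: [-3.141, -0.0, 1.644]
force: [1.3, -0.5, 0.1]
opening: 0.574
finger_force: 0.0
```

servo_tool:
  targets:
    - [[-40,0,-60,0],[-80,0,-60,0],[-80,0,-60,0],[-80,0,-60,0]]

```text
time_s: 16.3
ee_pos: [533.9, 39.6, 191.8]
tool_rot: [3.139, 0.001, 1.638]
force: [-0.1, 0.4, -0.3]
opening: 0.578
finger_force: 0.0
```

```bash
python3 - <<'E'
from h import *
s=get_state();im=capture("wrist");sd=capture("side");print(s["ee_pos"],s["force"],s["opening"])
p=proj("side",[[530,40,30]])[0].astype(int);b=sd[p[1]-60:p[1]+90,p[0]-75:p[0]+75]
cv2.imwrite("pics/v9.png",np.hstack([cv2.resize(b,(400,400),interpolation=2),cv2.resize(im,(400,400))])[...,::-1])
E
```

```text
[533.8649841   39.57374245 191.79865104] [-0.08204947  0.40177048 -0.33822084] 0.5783756138044486
```

View pics/v9.png

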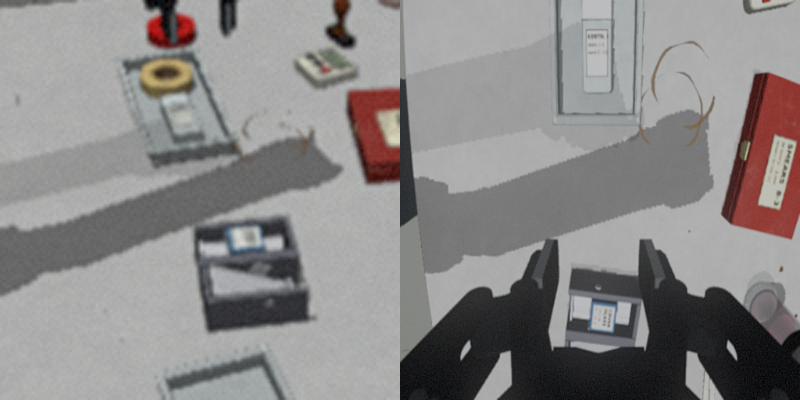

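The side and wrist views show the mailer flat in the free half of the tray (side (182,115), wrist (597,55)). The tape and the cover-glass box look undisturbed, and the robot is clear.

```bash
python3 -c "
from plant import *
print(sign_off())"
```

```text
the job is handed in; nothing more can be done
None
```

I tipped the mailer up, took it by the raised end and laid it flat, right side up, in the free half of the left tray; in the last pictures the tape roll and cover-glass box look undisturbed. The job is handed in, with no verdict returned.

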